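# Hang a loaded wash basket in the ultrasonic cleaner

## Task

The tallest of the three loose steel samples is to be degreased before its hardness test. Put it into the empty wire basket where the basket stands on the bench, then hang the basket inside the cleaner's basin with its bent lip hooked over the front rim (the long rim on the control-panel side), in the free space beside the narrow basket already hanging there, and let go once it hangs; lower it gently, never dropping it onto the rim. Leave the narrow basket and the two other samples where they are.

Things in the scene. Friction and masses are not known exactly. Their poses are not given: they have to be found in the camera images.
- tank: fixed bench-top ultrasonic cleaner: empty steel basin in a grey casing 128 (x) by 204 (y), 75 high. Origin: centre of its underside on the bench; +x from control-panel front to back, +y left along the long side. Basin inner faces x = -52, +52, y = -90, +90 mm; walls 5 thick; rim top z = 105, basin floor z = 22; the bare rim stands 30 proud of the casing all round
- front_rim (a point): middle of the top edge of the basin's front long wall, in the middle of its 5 mm thickness: (-54.5, 0, 105) mm in the tank's frame; axes as the tank's
- basket: empty wire basket, loose, about 160 g, on the bench; origin: centre of its underside, z up. 70 (x) by 66 (y) mm, walls 22 high, 3 thick, floor 3 thick. Its sheet hanger with lip and grip (46 wide in y) rises on its -x side to z = 91. Hung on the rim, the underside is 45 to 49 above the bench, and it leans by up to 0.11 rad, its hanger's foot against the wall
- basket_grip (a point): centre of the basket's black grip block, (-44.5, 0, 75) mm in the basket's frame, axes as the basket's; block 10 thick (x), 36 wide (y), from z = 59 to 91; pinch it across x
- basket_lip (a point): middle of the lip's underside: (-43, 0, 56) mm in the basket's frame, axes as the basket's. Below it opens the slot, 10 mm wide (x = -48 to -38), between the tongue and the upright hanger sheet (3 thick, outer face x = -38, from z = 6 up). Hooked, this point lies on the rim, within about 3 mm of the wall's middle
- basket_tongue (a point): point inside the lip's tongue, (-49.5, 0, 38) mm in the basket's frame. The tongue is 3 thick (x = -51 to -48), comes down from the lip to z = 37 and ends flared outwards at x = -55, z = 30
- sample_tall: tallest and slimmest of three plain steel cylinders standing upright on the bench, 25 diameter, 40 high, about 150 g. Origin: centre of its underside, z along its axis
- sample_mid: steel cylinder 30 diameter, 26 high; origin: centre of its underside. To be left alone
- sample_flat: steel cylinder 35 diameter, 18 high; origin: centre of its underside. To be left alone
- holder: narrow wire basket of the same make, loose, with a nut and a pin in it, already hanging on the front rim at the left or the right end of the basin, to be left alone. Basket part 50 (x) by 48 (y); origin: centre of its underside; x and y as the tank's. Its grip block is 28 wide and reaches 35 above the rim
Mind the look-alikes: they are no part of the job. Leave any red look-alike of the sample_tall alone.

How it is judged:
By the outcome, as a careful person would: the job done as asked, in the order asked, and still so for the second after the job is handed in, with the robot touching nothing.
It also fails if it takes over 58 s, if anything falls off the work surface, if the arm or the gripper's body presses on something with over 40 N, if the wrist force passes 120 N, or if a joint passes its speed limit or range.

## Robot

A 7-joint arm with a two-finger parallel gripper is mounted at the origin on a cart in front of the work surface, level with it; the furniture and walls round the work are solid. World frame = base frame: x ahead of the robot, y to its left, z up, the work surface at z = 0. Lengths are in m, angles in rad, forces in N, time in s.
With the tool pointing down it reaches from about 0.4 to 0.75 m from the base axis. Payload 19.5 kg.
Tool frame: the origin (TCP) lies between the finger pads; the fingertips stand 25 mm ahead of it and the grasp point (between the pads) lies 6 mm ahead of it; x points along the fingers, y is the direction in which the jaws open and shut, and the axes are right-handed (so a half turn about x gives the same grasp; the last joint's range is limited). The gripper opens to 85 mm and grips with 20 to 120 N. Pads are 22 mm wide; open, the fingers measure 114 mm over their backs; the gripper's body (76 mm by 85 mm) begins 54 mm behind the grasp point. The pads swing forward as they close: fully open they stand 13 mm farther back than shut.
Start: joints at [1.071, 0.707, -0.028, 1.485, 0.022, 0.951, -0.075], TCP at [0.254, -0.516, 0.256] pointing down, gripper open.
Joint ranges: [-2.71, 2.71], [-0.32, 2.16], [-1.57, 1.52], [0, 2.45], [-1.46, 4.6], [0, 2.02], [-2.83, 2.83]. Speed limits (rad/s): [1.89, 1.89, 2.57, 2.57, 3.01, 3.01, 3.01].

## Interface

Orientations are given as a 3x3 rotation matrix whose columns are the frame's x, y, z axes.
In Python, from plant import ctrl gives the robot as it stands. The module is installed in compiled form; this text tells all that it offers.
- The arm moves only by the tool drive_tool, never from a script. Its argument "targets" is text: rows parted by semicolons, each of 7 numbers parted by spaces: the opening, from 0 (shut) to 1 (fully open), then the shift along the tool's x, y, z in m, then the turn, a rotation vector about the tool's x, y, z in rad. A call has 1 to 20 rows; each row is the pose to reach, as a shift and turn from the pose measured when the call began, along the tool's axes at that moment; what a row does not reach only later rows make up. A row lasts 1/8 s, in which the tool goes at most 62.5 mm and 10.7 degrees, less where a joint would pass 70% of its speed; a pose out of reach is approached as far as the arm can. A call with a gripper value outside its range is refused whole. The fingers move at their own pace and stop on an object; "force" is the grip in N (left out, the last holds). Time passes only in rows, so rows that repeat a pose let the fingers close. It gives the time, the measured TCP pose, the force and the opening at its end, in the units of the state.
- ctrl.get_obs(): the state, without advancing time (a new reading comes with each control period).
- ctrl.snapshot(name): name is "scene" or "top"; returns the picture (400x640x3 uint8, blue, green, red); there is no depth.
- ctrl.camera_info(name): a dict with "intrinsics" (3x3 intrinsics, pixels), "world_from_camera" (4x4, takes a point from camera to world coordinates). Camera axes: x right, y down, z forward; pixel columns grow to the right and rows downward; lengths in m; the calibration is good to about 2 mm. A picture is of the moment at which its call begins. camera_info takes no time and is no camera call.
- ctrl.job_done(): hands the job in, once; it reports no verdict.
The state is a dict: "clock": time; "qpos": joint angles; "joint_vel": joint speeds; "joint_torque": joint torques, N m; "tool_pos": TCP position; "ee_rot": TCP orientation; "ft_force": force on the tool from outside, world axes, zero at the start; "ft_torque": the same for the moment, N m; "opening": finger opening in m.
Only numpy, scipy, OpenCV 4.12 (cv2) and the standard library are available. Lean on these libraries where they do the work, as an engineer would, in place of code of your own. Each camera call takes 0.05 s, during which the arm holds its last target.

## Working session

There is one attempt and no reset: what is moved stays moved. The work goes in short steps, Python scripts to look and compute and a tool call to move; the robot and the scene stay as the last step left them, time stands still between calls to the robot, and variables do not carry over. Pictures are saved under pics/ and viewed, and the job is handed in when it is done.

Besides the shell and the picture viewer there is one more tool, called as a command line: name --argument value ..., lists and objects as JSON in quotes. drive_tool: Moves the arm, as the interface text tells. Its arguments: {"type":"object","properties":{"targets":{"type":"string"},"force":{"type":"number"}},"required":["targets"]}

```bash
mkdir -p pics; ls; python3 - <<'E'
from plant import ctrl
import cv2, numpy as np
np.set_printoptions(precision=4,suppress=True)
for n in("scene","top"):
    cv2.imwrite(f"pics/{n}0.png",ctrl.snapshot(n)); i=ctrl.camera_info(n); print(n,i["intrinsics"],i["world_from_camera"])
o=ctrl.get_obs()
print(o)
E
```

```text
pics
scene [[411.7882   0.     320.7102]
 [  0.     411.7882 195.453 ]
 [  0.       0.       1.    ]] [[-0.8824 -0.1874  0.4316  0.1348]
 [-0.4705  0.3376 -0.8153  0.4516]
 [ 0.0071 -0.9224 -0.3861  0.4251]
 [ 0.      0.      0.      1.    ]]
top [[449.4235   0.     322.5607]
 [  0.     449.4235 209.5616]
 [  0.       0.       1.    ]] [[-0.0087 -0.9965  0.083   0.4097]
 [-0.9999  0.0077 -0.0121 -0.2332]
 [ 0.0114 -0.0831 -0.9965  0.9507]
 [ 0.      0.      0.      1.    ]]
{'clock': 0.1, 'qpos': array([ 1.0713,  0.707 , -0.0276,  1.4849,  0.022 ,  0.9509, -0.0755]), 'joint_vel': array([ 0.0015,  0.    , -0.0002, -0.0007,  0.0003,  0.    ,  0.0001]), 'joint_torque': array([  0.0024, -88.4291,   1.2369, -23.6456,   0.017 ,   0.005 ,
        -0.0001]), 'tool_pos': array([ 0.2541, -0.5156,  0.2559]), 'ee_rot': array([[-0.0004,  0.442 , -0.897 ],
       [ 0.0008, -0.897 , -0.442 ],
       [-1.    , -0.0009,  0.    ]]), 'ft_force': array([-0.364 ,  0.0923, -0.0922]), 'ft_torque': array([-0.0445, -0.0284, -0.0082]), 'opening': 0.08544378332299075}
```

View pics/scene0.png

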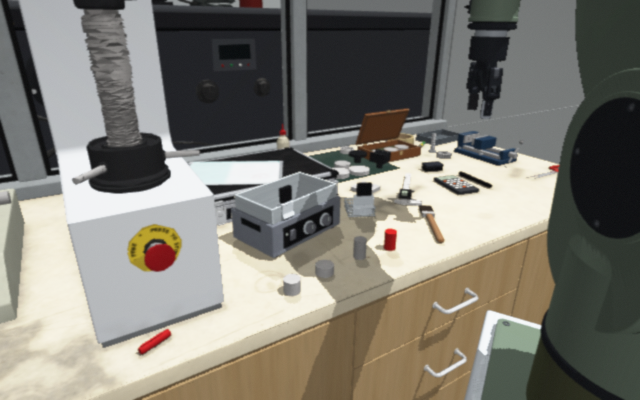

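View pics/top0.png

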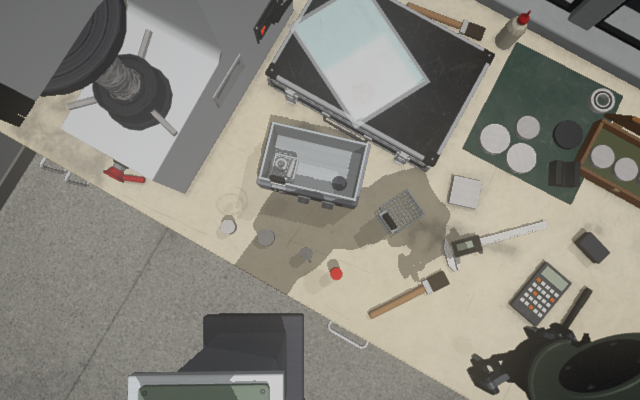

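```bash
python3 - <<'E'
import cv2
a=cv2.imread("pics/top0.png")[110:290,210:440]; cv2.imwrite("pics/t1.png",cv2.resize(a,None,fx=3.4,fy=3.3,interpolation=cv2.INTER_CUBIC)[:600])
b=cv2.imread("pics/scene0.png")[160:300,225:445]; cv2.imwrite("pics/s1.png",cv2.resize(b,None,fx=3.6,fy=3.6,interpolation=cv2.INTER_CUBIC))
E
```

```text
(no output)
```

View pics/t1.png

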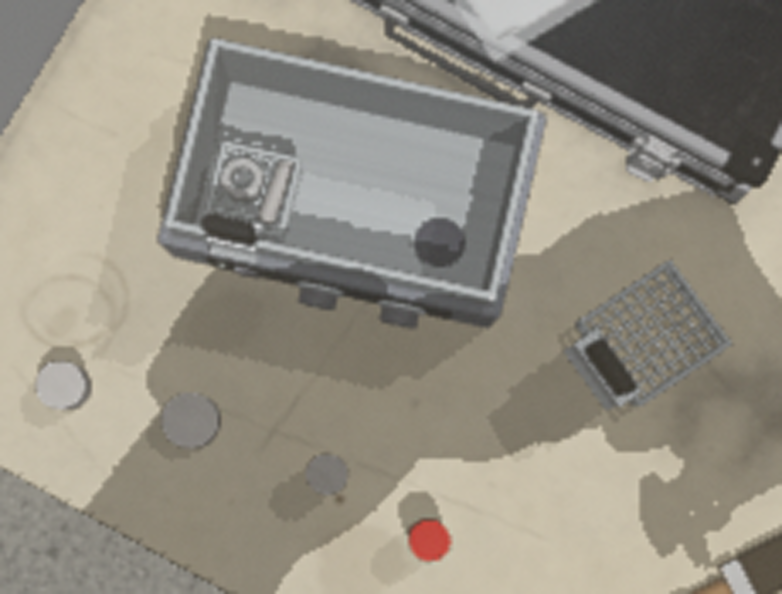

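View pics/s1.png

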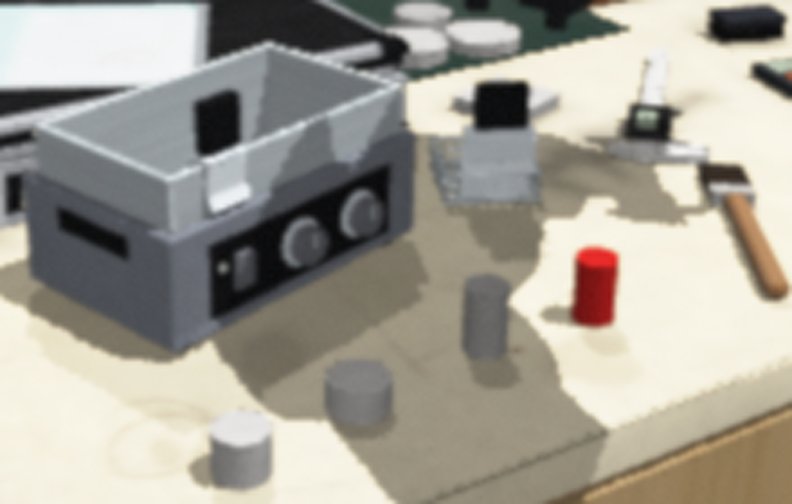

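```bash
cat > h.py <<'E'
import numpy as np, cv2
from plant import ctrl
np.set_printoptions(precision=4,suppress=True)
def ray(n,u,v):
    i=ctrl.camera_info(n);K=i["intrinsics"];T=i["world_from_camera"]
    return T[:3,3],T[:3,:3]@np.linalg.solve(K,[u,v,1.])
def onz(n,u,v,z):
    o,d=ray(n,u,v); return o+d*(z-o[2])/d[2]
def proj(n,p):
    i=ctrl.camera_info(n);K=i["intrinsics"];T=i["world_from_camera"]
    c=K@(T[:3,:3].T@(np.asarray(p)-T[:3,3])); return c[:2]/c[2]
def tri(a,b):  # (n,u,v)
    o1,d1=ray(*a);o2,d2=ray(*b)
    s=np.linalg.lstsq(np.c_[d1,-d2],o2-o1,rcond=None)[0]
    p,q=o1+s[0]*d1,o2+s[1]*d2
    return (p+q)/2,np.linalg.norm(p-q)
def crop(img,x0,y0,x1,y1,f,name):
    a=cv2.resize(img[y0:y1,x0:x1],None,fx=f,fy=f,interpolation=cv2.INTER_CUBIC)
    for x in range(x0-x0%10+10,x1,10): cv2.putText(a,str(x),(int((x-x0+.5)*f),8),0,.3,(0,0,255),1); cv2.line(a,(int((x-x0+.5)*f),10),(int((x-x0+.5)*f),16),(0,0,255),1)
    for y in range(y0-y0%10+10,y1,10): cv2.putText(a,str(y),(0,int((y-y0+.5)*f)),0,.3,(0,0,255),1); cv2.line(a,(20,int((y-y0+.5)*f)),(26,int((y-y0+.5)*f)),(0,0,255),1)
    cv2.imwrite(name,a)
E
python3 - <<'E'
from h import *
a=cv2.imread("pics/top0.png");crop(a,250,115,375,212,6,"pics/c1.png");crop(a,365,180,435,240,9,"pics/c2.png");crop(a,215,205,350,290,5,"pics/c3.png")
E
```

```text
(no output)
```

View pics/c1.png

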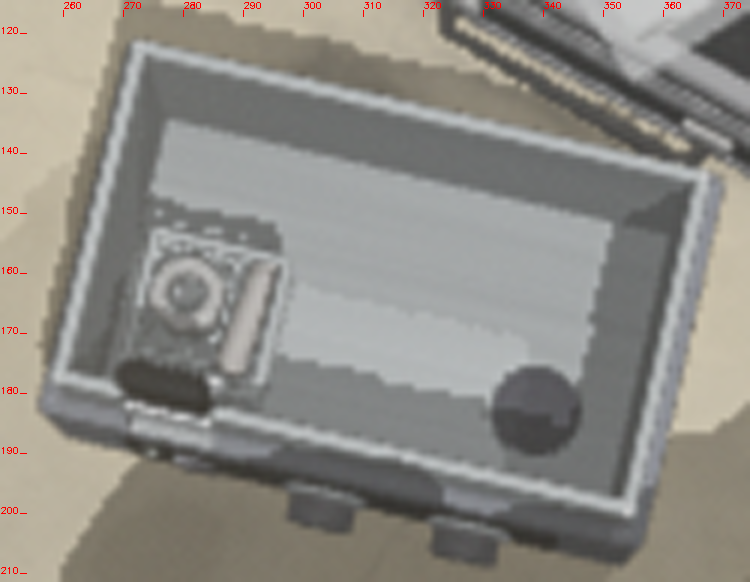

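View pics/c2.png

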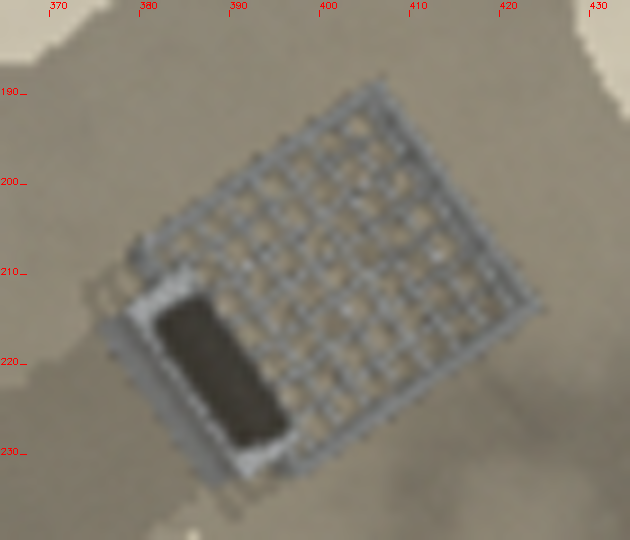

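View pics/c3.png

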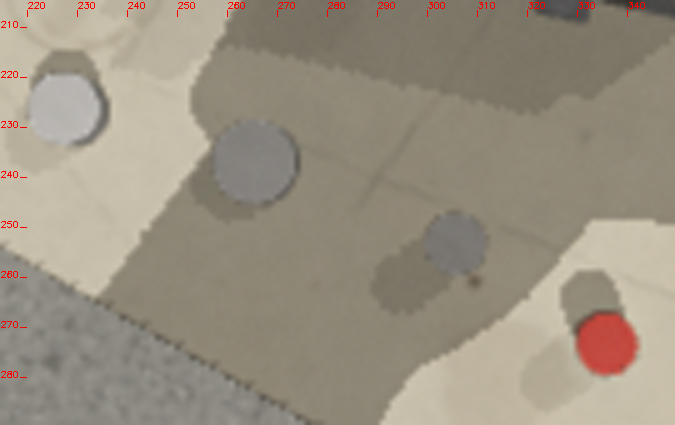

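```bash
python3 - <<'E'
from h import *
C=[onz("top",250+u/6-.5,115+v/6-.5,.105) for u,v in [(135,42),(709,180),(634,512),(56,378)]]
C=np.array(C);print(C); print("BLFR sides",[np.linalg.norm(C[i]-C[(i+1)%4]) for i in range(4)])
y=(C[0]-C[1])+(C[3]-C[2]);y[2]=0;y/=np.linalg.norm(y);print("tank yaw",np.degrees(np.arctan2(-y[0],y[1])),"center",C.mean(0), )
x=(C[0]-C[3])+(C[1]-C[2]);print("yaw by x",np.degrees(np.arctan2(x[1],x[0])))
G=np.array([onz("top",365+u/9-.5,180+v/9-.5,.091) for u,v in [(152,322),(207,295),(292,425),(240,452)]]);print("grip",G.mean(0));print([np.linalg.norm(G[i]-G[(i+1)%4]) for i in range(4)])
B=np.array([onz("top",365+u/9-.5,180+v/9-.5,.022) for u,v in [(375,80),(542,303),(300,478),(130,243)]]);print("walls",B.mean(0));print([np.linalg.norm(B[i]-B[(i+1)%4]) for i in range(4)])
for Q in(G,B):
    yy=Q[0]-Q[3] if Q is G else Q[0]-Q[1]
    print()
yb=(B[0]-B[1])+(B[3]-B[2]);xb=(B[0]-B[3])+(B[1]-B[2])
print("basket yaw",np.degrees(np.arctan2(-yb[0],yb[1])),np.degrees(np.arctan2(xb[1],xb[0])))
yg=(G[0]-G[3])+(G[1]-G[2]);print("grip yaw",np.degrees(np.arctan2(-yg[0],yg[1])))
print("tall",onz("top",305.8,252.6,.04),"red",onz("top",335.5,272.8,.04))
print("mid",onz("top",265,236.5,.026),"flat?",onz("top",227.5,226,.018))
t=onz("top",305.8,252.6,.04);print(proj("scene",t),proj("scene",G.mean(0)))
# scene px of tall top ~ s1 crop (486,285)/3.6
print("scene obs tall top",225+486/3.6-.5,160+285/3.6-.5, "grip top",225+501/3.6-.5,160+84/3.6-.5)
E
```

```text
[[ 0.6504 -0.148   0.105 ]
 [ 0.6045 -0.3309  0.105 ]
 [ 0.4982 -0.3054  0.105 ]
 [ 0.5422 -0.1231  0.105 ]]
BLFR sides [np.float64(0.18855514311760677), np.float64(0.10928589737300372), np.float64(0.1874675612515492), np.float64(0.11103954515314474)]
tank yaw -13.825140013161793 center [ 0.5738 -0.2269  0.105 ]
yaw by x -13.219491054009728
grip [ 0.4584 -0.3714  0.091 ]
[np.float64(0.013167373387304702), np.float64(0.0329788024019558), np.float64(0.012565887227781737), np.float64(0.03330907770169851)]
walls [ 0.4847 -0.4094  0.022 ]
[np.float64(0.06415435508480874), np.float64(0.06948760884874461), np.float64(0.06652367935672825), np.float64(0.06873746976406836)]


basket yaw -54.71596774395909 -55.94347104811313
grip yaw -57.33076748928205
tall [ 0.3988 -0.2097  0.04  ] red [ 0.3578 -0.2692  0.04  ]
mid [ 0.4323 -0.1259  0.026 ] flat? [ 0.4548 -0.0473  0.018 ]
[359.4615 237.8221] [364.2376 182.1668]
scene obs tall top 359.5 238.66666666666669 grip top 363.66666666666663 182.83333333333334
```

```bash
cat >> h.py <<'E'
from scipy.spatial.transform import Rotation as Ro
def go(p,a):
    o=ctrl.get_obs();R=o["ee_rot"];a=np.radians(a)
    x=np.array([0,0,-1.]);y=np.array([np.cos(a),np.sin(a),0]);D=np.c_[x,y,np.cross(x,y)]
    print("shift",R.T@(np.array(p)-o["tool_pos"]),"rot",Ro.from_matrix(R.T@D).as_rotvec(),"t",o["clock"],"pos",o["tool_pos"],"F",o["ft_force"],"open",o["opening"])
E
python3 - <<'E'
from h import *
go([.3988,-.2097,.14],34.6)
th=np.radians(-13.6);X=np.array([np.cos(th),np.sin(th)]);Y=np.array([-X[1],X[0]]);c=np.array([.5738,-.2269])
g=onz("top",250+163/6-.5,115+388/6-.5,.14)[:2]-c;print("holder grip tank",g@X,g@Y)
img=cv2.imread("pics/top0.png")
for u,v in[(55,375),(632,512)]:
    p=onz("top",250+u/6-.5,115+v/6-.5,.105)[:2]-c;print(p@X,p@Y)
# rim brightness profiles across the front rim at several columns
g=cv2.cvtColor(img,6)
for col in(305,315,325,335,345): print(col,g[180:204,col])
E
```

```text
shift [ 0.1161 -0.2103 -0.265 ] rot [-1.7169 -0.0008  0.0007] t 0.1 pos [ 0.2541 -0.5156  0.2559] F [-0.364   0.0923 -0.0922] open 0.08544378332299075
holder grip tank -0.054970797172841424 0.05544363389277652
-0.05428108098622523 0.09394594844632954
-0.05514833217170857 -0.09344176138970264
305 [132 130 132 132 132 130 136 175 189 139  92  85  91  93  86  70  80 126
  95  85  85  81  80  82]
315 [132 130 132 132 132 133 131 131 133 152 183 126  86  86  90  95  89  74
  57  51  70 117 119 117]
325 [174 139 133 132 132 131 131 133 131 132 132 135 175 187 123 107 123 135
 135  96  67  99 113  86]
335 [ 98  98  98  77  73  74  75  72  72  88 111 115 112 110 165 187 135 107
 114 100  90  83  68  55]
345 [ 91  88  87  72  71  71  70  80 108 114 114 115 115 114 114 116 151 185
 157 113  87  88  89  86]
```

drive_tool --targets "0.7 0.04 -0.05 -0.06 -0.18 0 0;0.7 0.08 -0.1 -0.12 -0.36 0 0;0.7 0.116 -0.15 -0.18 -0.54 0 0;0.7 0.116 -0.18 -0.22 -0.72 0 0;0.7 0.116 -0.21 -0.265 -0.9 0 0;0.7 0.116 -0.21 -0.265 -1.08 0 0;0.7 0.116 -0.21 -0.265 -1.26 0 0;0.7 0.116 -0.21 -0.265 -1.44 0 0;0.7 0.116 -0.21 -0.265 -1.62 0 0;0.7 0.116 -0.21 -0.265 -1.717 0 0;0.7 0.116 -0.21 -0.265 -1.717 0 0;0.7 0.116 -0.21 -0.265 -1.717 0 0;0.7 0.116 -0.21 -0.265 -1.717 0 0" --force 40

```text
clock: 1.72
tool_pos: [0.3989, -0.2099, 0.1401]
ee_rot: [[-0.001, 0.824, 0.567], [0.001, 0.567, -0.824], [-1.0, 0.0, -0.001]]
ft_force: [0.4, 0.1, 0.4]
opening: 0.0599
```

```bash
python3 - <<'E'
from h import *
go([.3988,-.2097,.040],34.6)
for n in("scene","top"):
    a=ctrl.snapshot(n); 
    crop(a,*((300,150,440,290) if n=="scene" else (250,200,350,290)),4 if n=="scene" else 6,f"pics/{n}1.png")
E
```

```text
shift [ 0.1001  0.     -0.0002] rot [-0.0011 -0.001  -0.    ] t 1.725 pos [ 0.3989 -0.2099  0.1401] F [0.4284 0.1184 0.4288] open 0.05989315777168372
```

View pics/scene1.png

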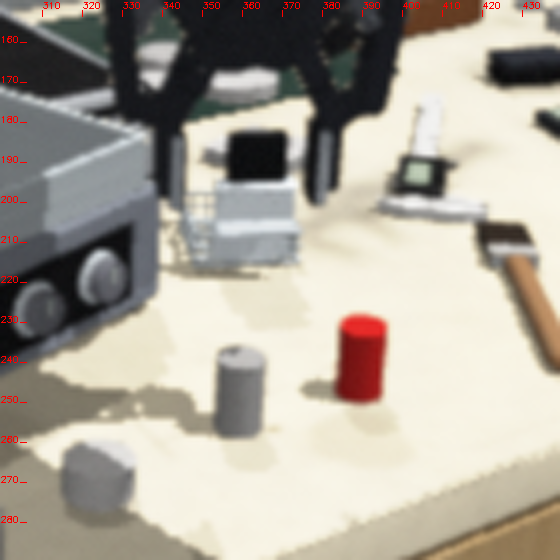

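View pics/top1.png

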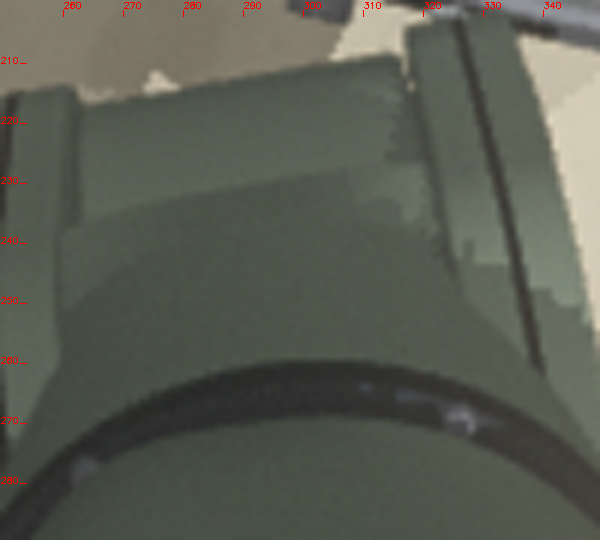

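The scene view shows the fingers (columns 341 and 379) straddling the line of the grey tall sample (360, 247); the red one stands clear at (388, 245). Descending and gripping.

drive_tool --targets "0.7 0.04 0 0 0 0 0;0.7 0.07 0 0 0 0 0;0.7 0.09 0 0 0 0 0;0.7 0.1 0 0 0 0 0;0.7 0.1 0 0 0 0 0;0.1 0.1 0 0 0 0 0;0.1 0.1 0 0 0 0 0;0.1 0.1 0 0 0 0 0;0.1 0.1 0 0 0 0 0;0.1 0.1 0 0 0 0 0;0.1 0.1 0 0 0 0 0" --force 40

```text
clock: 3.2
tool_pos: [0.399, -0.2101, 0.0408]
ee_rot: [[0.0, 0.824, 0.567], [0.0, 0.567, -0.824], [-1.0, 0.0, 0.0]]
ft_force: [-1.1, 0.9, 10.4]
opening: 0.0233
```

drive_tool --targets "0.1 -0.02 0 0 0 0 0;0.1 -0.05 0 0 0 0 0;0.1 -0.09 0 0 0 0 0;0.1 -0.12 0 0 0 0 0;0.1 -0.12 0 0 0 0 0"

```text
clock: 3.82
tool_pos: [0.3994, -0.2107, 0.1626]
ee_rot: [[0.003, 0.824, 0.566], [-0.001, 0.566, -0.824], [-1.0, 0.002, 0.003]]
ft_force: [0.0, -0.7, -3.1]
opening: 0.0233
```

```bash
python3 - <<'E'
from h import *
c=np.array([.4847,-.4094]);th=np.radians(-55.4);X=np.array([np.cos(th),np.sin(th)])
g=np.array([.4584,-.3714]); print(g+.0445*X,c)
p=(g+.0445*X+c)/2+.006*X;print(p)
go([*p,.16],34.6)
a=ctrl.snapshot("scene");crop(a,300,110,440,250,4,"pics/scene2.png")
E
```

```text
[ 0.4837 -0.408 ] [ 0.4847 -0.4094]
[ 0.4876 -0.4137]
shift [ 0.0031 -0.0422  0.2172] rot [-0.0018  0.0029 -0.0021] t 3.825 pos [ 0.3994 -0.2107  0.1626] F [ 0.041  -0.7459 -3.0523] open 0.02331939672749817
```

View pics/scene2.png

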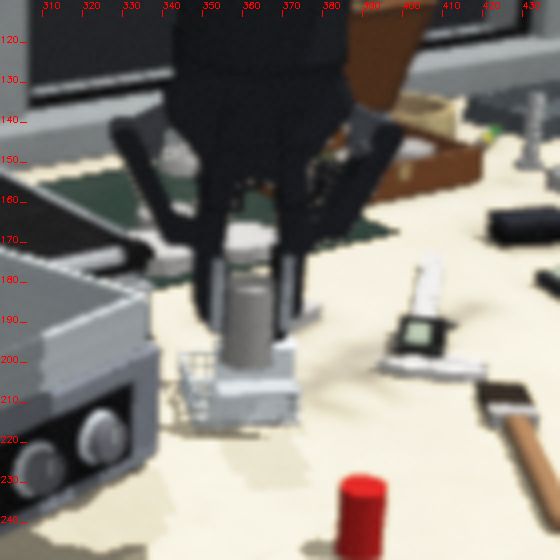

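drive_tool --targets "0.1 -0.015 -0.008 0.04 0 0 0;0.1 -0.015 -0.018 0.09 0 0 0;0.1 -0.015 -0.028 0.14 0 0 0;0.1 -0.015 -0.036 0.185 0 0 0;0.1 -0.015 -0.042 0.217 0 0 0;0.1 -0.015 -0.042 0.217 0 0 0;0.1 -0.015 -0.042 0.217 0 0 0"

```text
clock: 4.75
tool_pos: [0.4871, -0.4124, 0.1756]
ee_rot: [[0.0, 0.824, 0.567], [0.0, 0.567, -0.824], [-1.0, 0.001, -0.0]]
ft_force: [0.5, -0.1, -2.3]
opening: 0.0233
```

```bash
python3 - <<'E'
from h import *
go([.4876,-.4137,.045],34.6)
for n in("scene","top"):
    a=ctrl.snapshot(n); 
    crop(a,*((300,110,440,250) if n=="scene" else (345,160,455,260)),4 if n=="scene" else 5,f"pics/{n}3.png")
E
```

```text
shift [ 0.1306 -0.0004  0.0014] rot [-0.001  -0.     -0.0006] t 4.75 pos [ 0.4871 -0.4124  0.1756] F [ 0.4926 -0.0867 -2.342 ] open 0.023258923363106497
```

View pics/scene3.png

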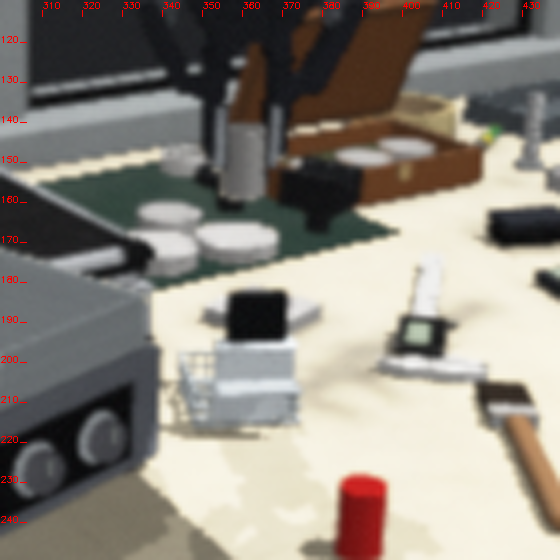

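View pics/top3.png

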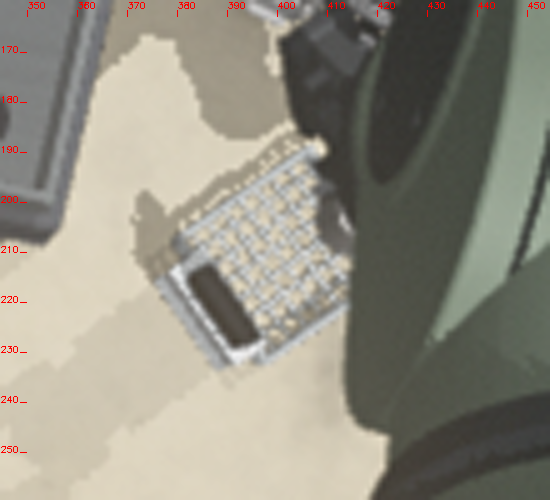

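drive_tool --targets "0.1 0.03 0 0.001 0 0 0;0.1 0.07 0 0.001 0 0 0;0.1 0.1 0 0.001 0 0 0;0.1 0.12 0 0.001 0 0 0;0.1 0.128 0 0.001 0 0 0;0.1 0.13 0 0.001 0 0 0;0.1 0.1315 0 0.001 0 0 0;0.1 0.1315 0 0.001 0 0 0"

```text
clock: 5.85
tool_pos: [0.4881, -0.4135, 0.0454]
ee_rot: [[0.002, 0.824, 0.567], [-0.001, 0.567, -0.824], [-1.0, 0.001, 0.002]]
ft_force: [-0.4, -1.3, -1.8]
opening: 0.0232
```

drive_tool --targets "0.1 0.0012 0 0 0 0 0;0.1 0.002 0 0 0 0 0;0.1 0.002 0 0 0 0 0"

```text
clock: 6.22
tool_pos: [0.4883, -0.4136, 0.0439]
ee_rot: [[0.002, 0.824, 0.567], [-0.001, 0.567, -0.824], [-1.0, 0.001, 0.002]]
ft_force: [-1.5, 0.4, 5.7]
opening: 0.0232
```

Contact (force went up to +5.7 N). Release a little and rise.

drive_tool --targets "0.37 0 0 0 0 0 0;0.37 0 0 0 0 0 0;0.37 0 0 0 0 0 0;0.37 0 0 0 0 0 0;0.37 -0.01 0 0 0 0 0;0.37 -0.03 0 0 0 0 0;0.37 -0.07 0 0 0 0 0;0.37 -0.12 0 0 0 0 0;0.37 -0.13 0 0 0 0 0;0.37 -0.13 0 0 0 0 0"

```text
clock: 7.48
tool_pos: [0.4881, -0.4136, 0.175]
ee_rot: [[0.003, 0.824, 0.567], [-0.002, 0.567, -0.824], [-1.0, 0.001, 0.004]]
ft_force: [0.1, -0.4, -0.3]
opening: 0.0315
```

```bash
python3 - <<'E'
from h import *
go([.4584,-.3714,.16],-55.4)
for n in("scene","top"):
    a=ctrl.snapshot(n); 
    crop(a,*((300,110,440,250) if n=="scene" else (345,160,455,260)),4 if n=="scene" else 5,f"pics/{n}4.png")
E
```

```text
shift [ 0.0148 -0.0005 -0.0516] rot [ 1.5698  0.0018 -0.0038] t 7.475 pos [ 0.4881 -0.4136  0.175 ] F [ 0.145  -0.3859 -0.3041] open 0.03150112611567216
```

View pics/scene4.png

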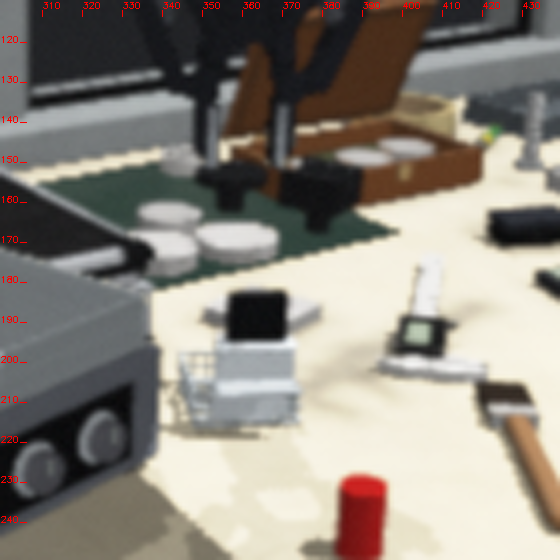

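View pics/top4.png

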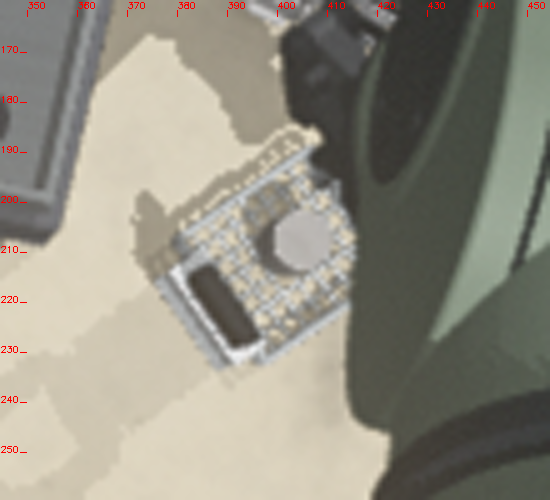

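drive_tool --targets "0.55 0 0 -0.01 0.18 0 0;0.55 0 0 -0.02 0.36 0 0;0.55 0 0 -0.03 0.54 0 0;0.55 0 0 -0.04 0.72 0 0;0.55 0 0 -0.05 0.9 0 0;0.55 0 0 -0.051 1.08 0 0;0.55 0 0 -0.051 1.26 0 0;0.55 0 0 -0.051 1.44 0 0;0.55 0 0 -0.051 1.57 0 0;0.55 0 0 -0.051 1.57 0 0;0.55 0 0 -0.051 1.57 0 0;0.55 0 0 -0.051 1.57 0 0"

```text
clock: 9.07
tool_pos: [0.4586, -0.3713, 0.173]
ee_rot: [[0.001, 0.569, -0.822], [-0.0, -0.822, -0.569], [-1.0, 0.001, -0.0]]
ft_force: [0.4, 0.2, 0.5]
opening: 0.0468
```

```bash
python3 - <<'E'
from h import *
go([.459,-.372,.089],-55.4)
for n in("scene","top"):
    a=ctrl.snapshot(n); 
    crop(a,*((300,110,440,250) if n=="scene" else (345,160,455,260)),4 if n=="scene" else 5,f"pics/{n}5.png")
E
```

```text
shift [0.084  0.0007 0.0001] rot [ 0.0016 -0.0005 -0.0008] t 9.075 pos [ 0.4586 -0.3713  0.173 ] F [0.3626 0.1928 0.5082] open 0.04677261050826082
```

View pics/scene5.png

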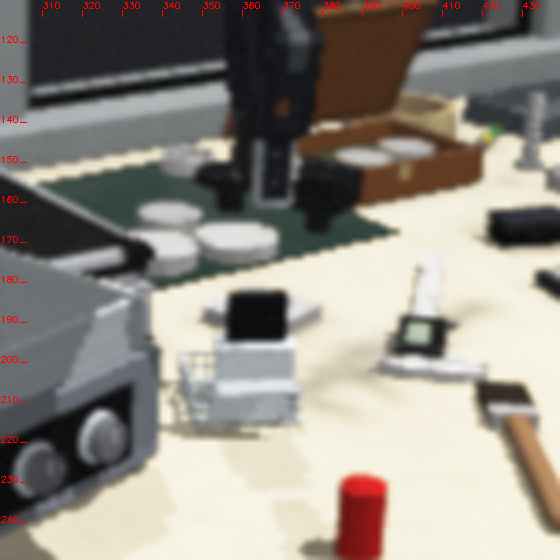

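View pics/top5.png

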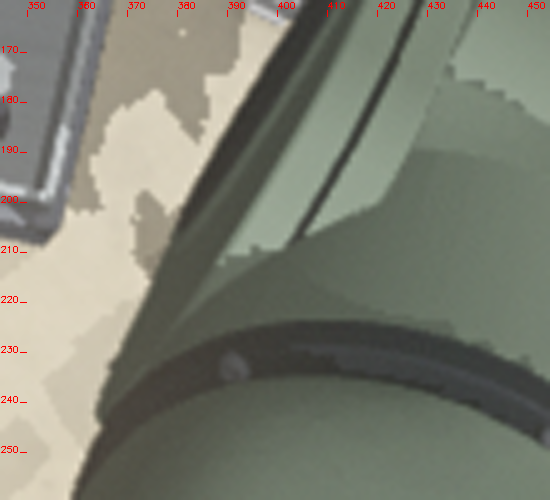

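drive_tool --targets "0.55 0.03 0.0005 0 0 0 0;0.55 0.06 0.0005 0 0 0 0;0.55 0.077 0.0005 0 0 0 0;0.55 0.084 0.0005 0 0 0 0;0.55 0.084 0.0005 0 0 0 0"

```text
clock: 9.8
tool_pos: [0.4591, -0.3719, 0.0894]
ee_rot: [[0.001, 0.569, -0.823], [-0.001, -0.823, -0.569], [-1.0, 0.001, -0.001]]
ft_force: [0.4, 1.3, -0.0]
opening: 0.0473
```

```bash
python3 - <<'E'
from h import *
go([.459,-.372,.089],-55.4)
a=ctrl.snapshot("scene"); crop(a,320,130,420,240,5,"pics/scene6.png")
E
```

```text
shift [ 0.0004 -0.      0.0001] rot [ 0.001  -0.0006 -0.0013] t 9.8 pos [ 0.4591 -0.3719  0.0894] F [ 0.4212  1.3086 -0.0033] open 0.047293390998818845
```

View pics/scene6.png

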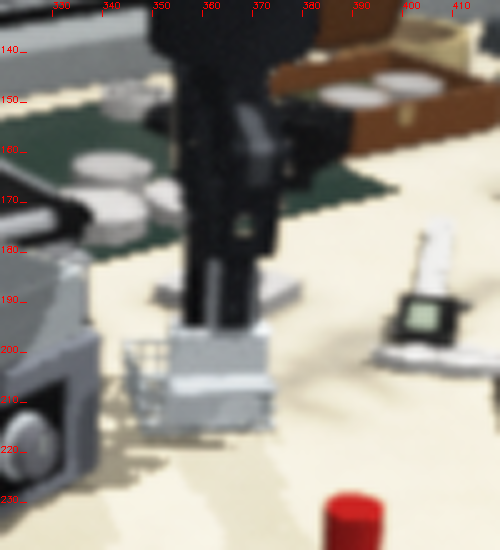

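drive_tool --targets "0.25 0 0 0 0 0 0;0.2 0 0 0 0 0 0;0.16 0 0 0 0 0 0;0.13 0 0 0 0 0 0;0 0 0 0 0 0 0;0 0 0 0 0 0 0;0 0 0 0 0 0 0;0 0 0 0 0 0 0" --force 60

```text
clock: 10.85
tool_pos: [0.4593, -0.3722, 0.09]
ee_rot: [[0.002, 0.569, -0.823], [-0.001, -0.823, -0.569], [-1.0, 0.002, -0.001]]
ft_force: [0.1, -0.7, 6.0]
opening: 0.0089
```

drive_tool --targets "0 -0.005 0 0 0 0 0;0 -0.015 0 0 0 0 0;0 -0.04 0 0 0 0 0;0 -0.08 0 0 0 0 0;0 -0.12 0 0 0 0 0;0 -0.135 0 0 0 0 0;0 -0.135 0 0 0 0 0"

```text
clock: 11.72
tool_pos: [0.4591, -0.372, 0.2251]
ee_rot: [[0.003, 0.569, -0.823], [-0.002, -0.823, -0.569], [-1.0, 0.003, -0.001]]
ft_force: [1.1, -0.8, -4.2]
opening: 0.0089
```

```bash
python3 - <<'E'
from h import *
g=cv2.cvtColor(cv2.imread("pics/top0.png"),6).astype(float)
def cen(prof,s):  # bright ridge
    k=int(np.argmax(prof)); w=prof[k-2:k+3]-prof[k-2:k+3].min()*.0-135; w=np.clip(w,0,None); return s+k+(w@np.arange(-2,3))/w.sum()
P=[]
for c in range(300,352,2):
    r0=int(186.6+(c-305)*.235)
    P.append((c,cen(g[r0-4:r0+6,c],r0-4)))
W=np.array([onz("top",u,v,.105) for u,v in P]);
def fit(W):
    vx,vy,x0,y0=cv2.fitLine(W[:,:2].astype(np.float32),cv2.DIST_HUBER,0,1e-4,1e-4).ravel(); return np.array([vx,vy]),np.array([x0,y0])
d,p=fit(W);d=d*np.sign(d[1]);n=np.array([d[1],-d[0]]);print("front yaw",np.degrees(np.arctan2(-d[0],d[1])),p,"resid",np.std((W[:,:2]-p)@n))
Q=[]
for c in range(285,355,2):
    r0=int(124.5+(c-285)*.235); Q.append((c,cen(g[r0-5:r0+6,c],r0-5)))
V=np.array([onz("top",u,v,.105) for u,v in Q]);d2,p2=fit(V);d2*=np.sign(d2[1]);print("back yaw",np.degrees(np.arctan2(-d2[0],d2[1])),"dist front-back (expect .109)",(p2-p)@n)
go([.4593,-.3722,.22],-55.4)
for m in("scene","top"):
    a=ctrl.snapshot(m); cv2.imwrite(f"pics/{m}7.png",a)
E
```

```text
front yaw -13.665962 [ 0.5142 -0.2423] resid 0.00024719778828652086
back yaw -13.547638 dist front-back (expect .109) 0.10896732
shift [ 0.0051  0.0003 -0.0001] rot [ 0.0009 -0.0011 -0.0029] t 11.725 pos [ 0.4591 -0.372   0.2251] F [ 1.1162 -0.7522 -4.2013] open 0.008864424310639952
```

View pics/scene7.png

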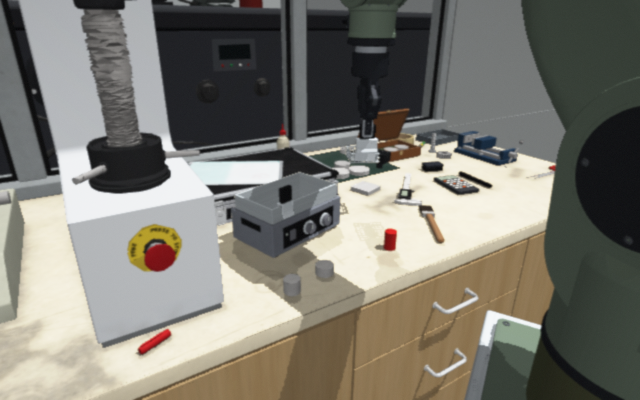

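View pics/top7.png

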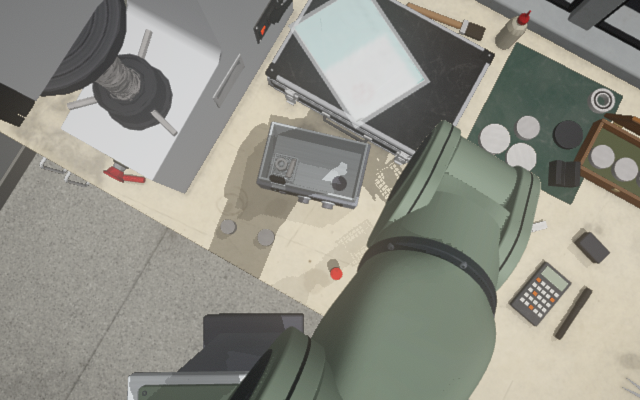

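```bash
python3 - <<'E'
from h import *
go([.5127,-.2419,.24],-13.6)
crop(cv2.imread("pics/scene7.png"),330,60,420,180,5,"pics/s7c.png")
E
```

```text
shift [-0.0164 -0.076  -0.1183] rot [-0.7286 -0.     -0.0006] t 11.825 pos [ 0.4587 -0.3717  0.2236] F [-0.8186 -0.308  -3.6921] open 0.008673279433467464
```

View pics/s7c.png

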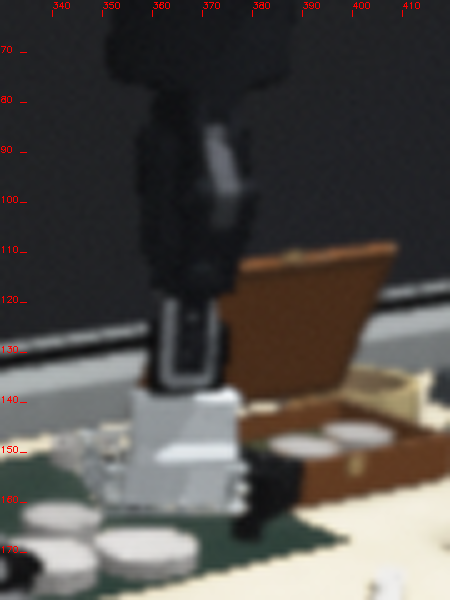

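drive_tool --targets "0 -0.008 -0.006 -0.01 -0.05 0 0;0 -0.0165 -0.018 -0.028 -0.15 0 0;0 -0.0165 -0.032 -0.05 -0.27 0 0;0 -0.0165 -0.046 -0.072 -0.39 0 0;0 -0.0165 -0.06 -0.094 -0.51 0 0;0 -0.0165 -0.07 -0.11 -0.63 0 0;0 -0.0165 -0.075 -0.117 -0.7 0 0;0 -0.0165 -0.076 -0.1185 -0.729 0 0;0 -0.0165 -0.076 -0.1185 -0.729 0 0;0 -0.0165 -0.076 -0.1185 -0.729 0 0"

```text
clock: 13.08
tool_pos: [0.5127, -0.2421, 0.24]
ee_rot: [[0.0, 0.972, -0.236], [-0.0, -0.236, -0.972], [-1.0, 0.0, 0.0]]
ft_force: [-0.3, -0.6, -3.8]
opening: 0.0091
```

```bash
python3 - <<'E'
from h import *
go([.5127,-.2419,.20],-13.6)
for m in("scene","top"):
    a=ctrl.snapshot(m); cv2.imwrite(f"pics/{m}8.png",a)
    crop(a,*((220,110,380,260) if m=="scene" else (245,110,380,230)),4 if m=="scene" else 5,f"pics/{m}8c.png")
E
```

```text
shift [ 0.04   -0.0001 -0.0002] rot [-0.0009  0.0003 -0.0003] t 13.075 pos [ 0.5127 -0.2421  0.24  ] F [-0.317  -0.621  -3.7993] open 0.009133819636501499
```

View pics/scene8c.png

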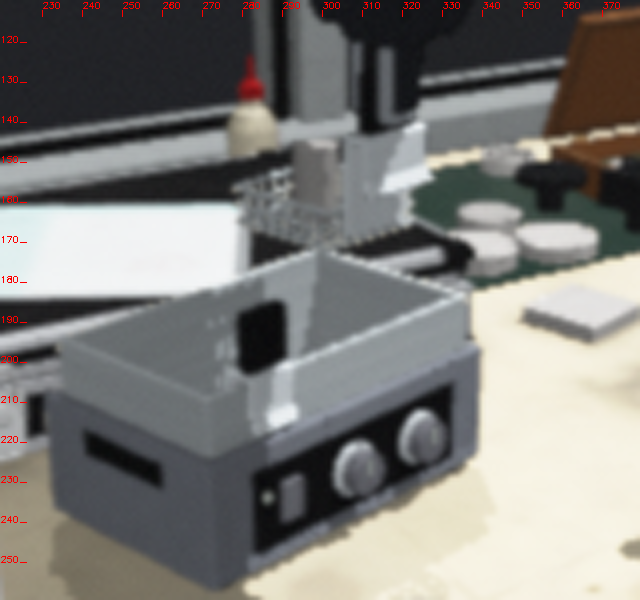

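View pics/top8c.png

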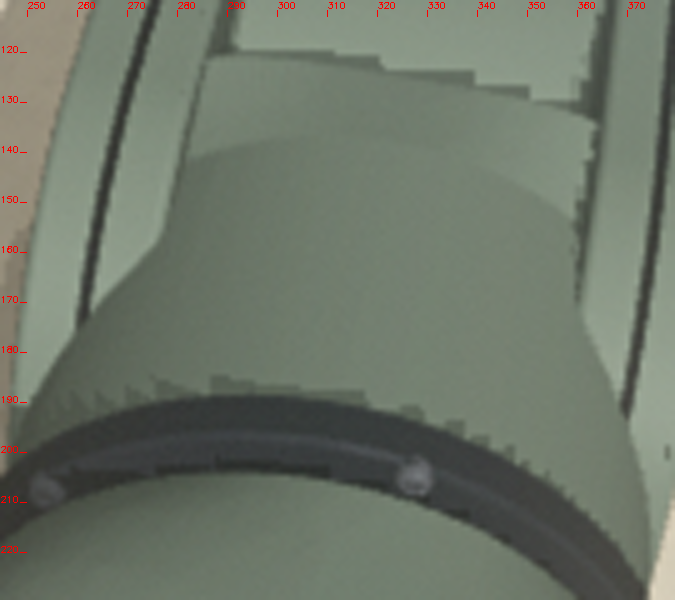

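```bash
python3 - <<'E'
from h import *
th=np.radians(-13.6);R=np.array([[np.cos(th),-np.sin(th),0],[np.sin(th),np.cos(th),0],[0,0,1]])
t=np.array([.5127,-.2421,.15]);
def pb(p): return proj("scene",t+R@(np.array(p)-[-.0445,0,0]))
for p in [(-.055,.023,.030),(-.055,-.023,.030),(-.051,.023,.059),(-.051,-.023,.059),(-.038,.023,.006),(-.038,-.023,.006),(-.035,.033,0),(-.035,-.033,0),(.006,0,.043)]: print(p,pb(p))
a=cv2.imread("pics/scene8.png");crop(a,275,125,335,180,12,"pics/s8d.png")
pf=np.array([.5142,-.2423,.105]);
# rim check in scene: front rim middle near this point
Y=R[:,1]
for s in(-.06,-.02,.02): print("rim",s,proj("scene",pf+Y*s))
crop(a,280,170,345,220,11,"pics/s8e.png")
E
```

```text
(-0.055, 0.023, 0.03) [312.3452 159.6445]
(-0.055, -0.023, 0.03) [327.7863 154.5491]
(-0.051, 0.023, 0.059) [310.8062 144.7998]
(-0.051, -0.023, 0.059) [326.4707 140.2229]
(-0.038, 0.023, 0.006) [306.0877 169.3805]
(-0.038, -0.023, 0.006) [321.406  164.0395]
(-0.035, 0.033, 0) [301.5414 173.1145]
(-0.035, -0.033, 0) [323.4785 165.3524]
(0.006, 0, 0.043) [298.1803 144.9535]
rim -0.06 [334.2    182.9588]
rim -0.02 [321.9981 187.9585]
rim 0.02 [308.9925 193.2875]
```

View pics/s8d.png

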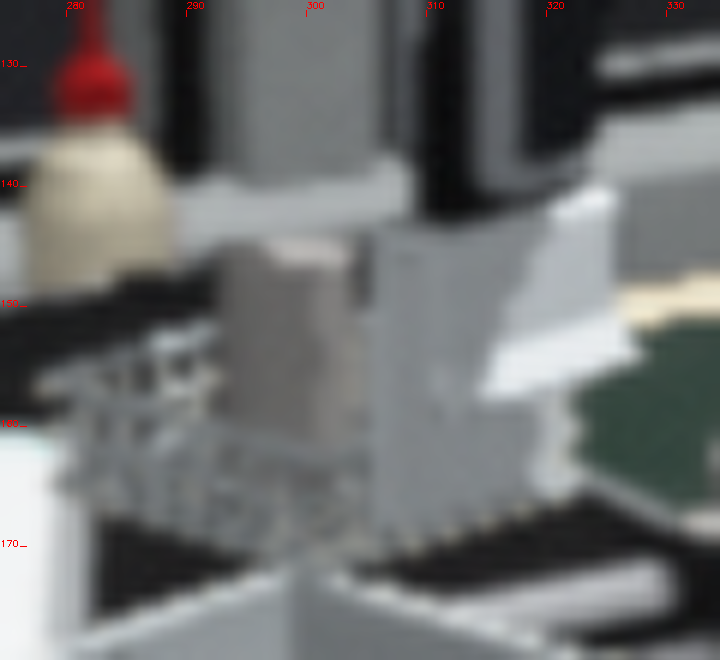

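View pics/s8e.png

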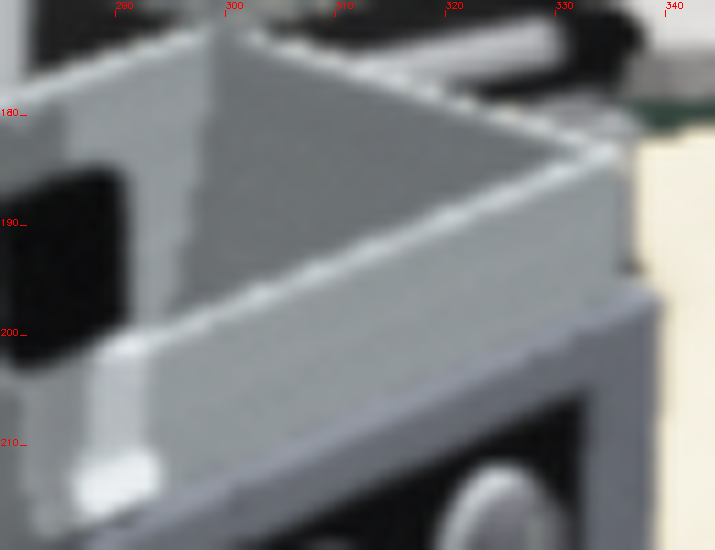

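```bash
python3 - <<'E'
from h import *
print(onz("top",345+302/5-.5,160+238/5-.5,.043), "arm put it at .4883 -.4136")
E
```

```text
[ 0.4891 -0.4116  0.043 ] arm put it at .4883 -.4136
```

drive_tool --targets "0 0.008 0 0 0 0 0;0 0.02 0 0 0 0 0;0 0.028 0 0 0 0 0;0 0.032 0 0 0 0 0;0 0.032 0 0 0 0 0"

```text
clock: 13.8
tool_pos: [0.5128, -0.2421, 0.2079]
ee_rot: [[0.0, 0.972, -0.236], [-0.0, -0.236, -0.972], [-1.0, 0.0, 0.0]]
ft_force: [0.6, 0.9, -4.1]
opening: 0.0092
```

```bash
python3 - <<'E'
from h import *
go([.5127,-.2419,.20],-13.6)
a=ctrl.snapshot("scene"); cv2.imwrite("pics/scene9.png",a)
crop(a,285,145,345,205,10,"pics/s9c.png")
E
```

```text
shift [ 0.0079 -0.0001 -0.0001] rot [-0.0005  0.0002 -0.0001] t 13.8 pos [ 0.5128 -0.2421  0.2079] F [ 0.5617  0.8772 -4.0903] open 0.009171443376196681
```

View pics/s9c.png

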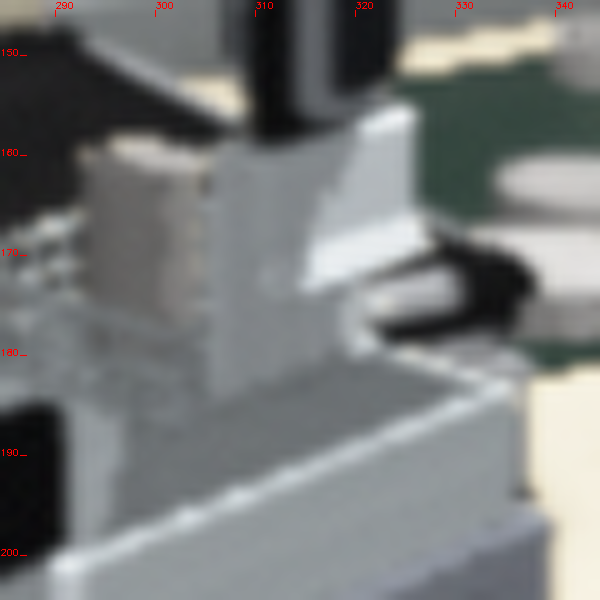

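```bash
python3 - <<'E'
from h import *
th=np.radians(-13.6);R=np.array([[np.cos(th),-np.sin(th),0],[np.sin(th),np.cos(th),0],[0,0,1]])
t=np.array([.5128,-.2421,.1179]);f=14;x0,y0,x1,y1=285,145,340,187
def pw(p): return t+R@(np.array(p)-[-.0445,0,0])
a=cv2.imread("pics/scene9.png");
crop(a,x0,y0,x1,y1,f,"pics/s9d.png");b=cv2.imread("pics/s9d.png")
for p in [(-.055,.023,.030),(-.055,-.023,.030),(-.051,.023,.059),(-.051,-.023,.059),(-.035,-.023,.059),(-.038,.023,.006),(-.038,-.023,.006),(-.038,.023,.059)]:
    q=proj("scene",pw(p));print(p,q);cv2.drawMarker(b,(int((q[0]-x0+.5)*f),int((q[1]-y0+.5)*f)),(0,255,0),0,10,1)
cv2.imwrite("pics/s9d.png",b)
g=cv2.cvtColor(a,6).astype(float);pf=np.array([.5142,-.2423,.105]);Y=R[:,1];X=R[:,0]
for c in range(300,332,4):
    # predicted row of rim mid / outer / inner edges at this column
    pr=[]
    for off in(-.0025,0,.0025):
        q1,q2=proj("scene",pf+off*X+Y*-.06),proj("scene",pf+off*X+Y*.04); pr.append(q1[1]+(c-q1[0])*(q2[1]-q1[1])/(q2[0]-q1[0]))
    r=int(pr[1]);print(c,np.array(pr),r-3,g[r-3:r+6,c])
E
```

```text
(-0.055, 0.023, 0.03) [312.3134 175.1733]
(-0.055, -0.023, 0.03) [327.5284 169.5689]
(-0.051, 0.023, 0.059) [310.7979 160.7269]
(-0.051, -0.023, 0.059) [326.2297 155.6129]
(-0.035, -0.023, 0.059) [320.3496 154.0368]
(-0.038, 0.023, 0.006) [306.15   184.3974]
(-0.038, -0.023, 0.006) [321.2458 178.5815]
(-0.038, 0.023, 0.059) [305.9735 159.3434]
300 [197.6738 196.9722 196.2763] 193 [114. 112. 113. 126. 166. 193. 165. 152. 152.]
304 [196.028  195.3332 194.644 ] 192 [113. 115. 117. 154. 206. 188. 158. 151. 152.]
308 [194.3823 193.6942 193.0117] 190 [113. 114. 115. 150. 204. 199. 164. 152. 152.]
312 [192.7366 192.0552 191.3793] 189 [114. 114. 128. 167. 191. 167. 153. 150. 150.]
316 [191.0908 190.4162 189.747 ] 187 [114. 112. 118. 147. 189. 181. 156. 149. 149.]
320 [189.4451 188.7772 188.1147] 185 [112. 112. 114. 136. 181. 191. 164. 149. 150.]
324 [187.7994 187.1382 186.4823] 184 [112. 114. 128. 171. 198. 166. 147. 149. 149.]
328 [186.1536 185.4992 184.85  ] 182 [151. 115. 117. 149. 190. 181. 157. 150. 149.]
```

View pics/s9d.png

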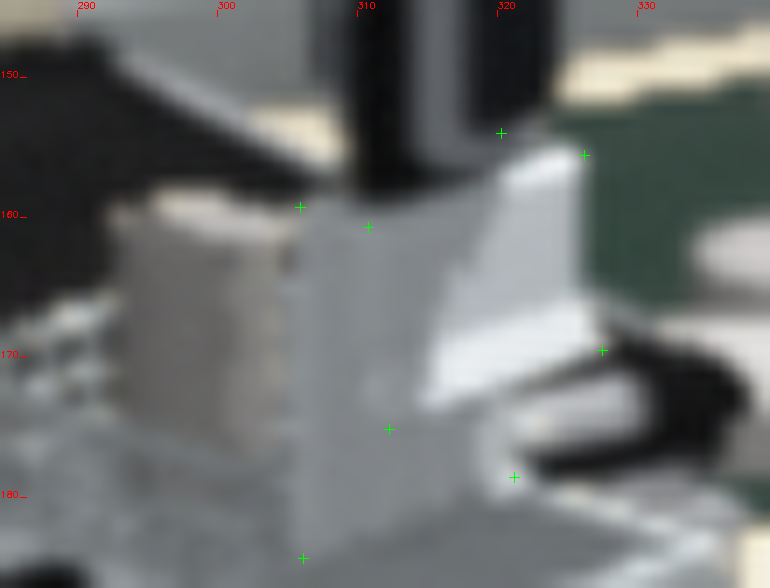

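drive_tool --targets "0 0.006 -0.0005 0 0 0 0;0 0.012 -0.0005 0 0 0 0;0 0.016 -0.0005 0 0 0 0;0 0.02 -0.0005 0 0 0 0;0 0.022 -0.0005 0 0 0 0;0 0.022 -0.0005 0 0 0 0"

```text
clock: 14.6
tool_pos: [0.5124, -0.2419, 0.1861]
ee_rot: [[0.0, 0.972, -0.236], [-0.0, -0.236, -0.972], [-1.0, 0.0, 0.0]]
ft_force: [0.1, -0.7, -3.1]
opening: 0.0091
```

drive_tool --targets "0 0.005 0 0 0 0 0;0 0.01 0 0 0 0 0;0 0.014 0 0 0 0 0;0 0.0155 0 0 0 0 0;0 0.0155 0 0 0 0 0"

```text
clock: 15.22
tool_pos: [0.5124, -0.2419, 0.1705]
ee_rot: [[0.0, 0.972, -0.236], [-0.0, -0.236, -0.972], [-1.0, 0.0, 0.0]]
ft_force: [-0.9, -0.3, -3.4]
opening: 0.0091
```

```bash
python3 - <<'E'
from h import *
go([.5127,-.2419,.20],-13.6)
a=ctrl.snapshot("scene"); cv2.imwrite("pics/scene10.png",a)
crop(a,285,155,345,210,11,"pics/s10c.png")
E
```

```text
shift [-0.0295  0.0003 -0.0001] rot [-0.0006  0.0002 -0.0003] t 15.225 pos [ 0.5124 -0.2419  0.1705] F [-0.9491 -0.3414 -3.391 ] open 0.009056517878216784
```

View pics/s10c.png

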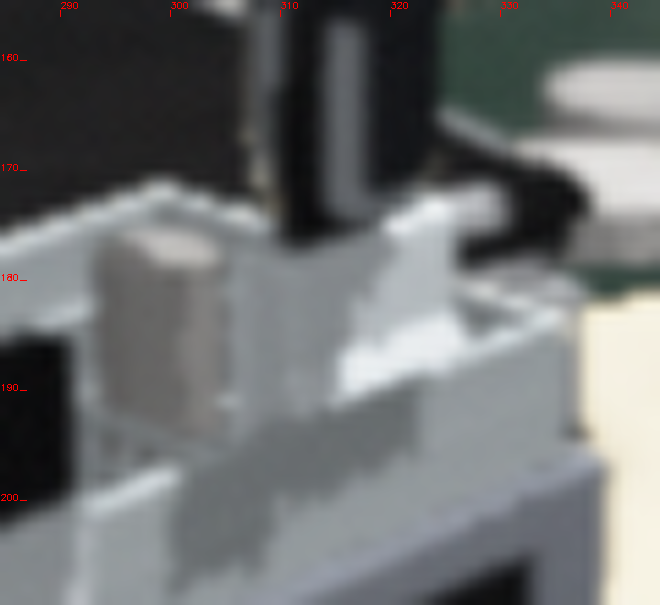

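drive_tool --targets "0 0.002 0 0 0 0 0;0 0.004 0 0 0 0 0;0 0.006 0 0 0 0 0;0 0.008 0 0 0 0 0;0 0.008 0 0 0 0 0"

```text
clock: 15.9
tool_pos: [0.5124, -0.242, 0.1625]
ee_rot: [[0.0, 0.972, -0.236], [-0.0, -0.236, -0.972], [-1.0, 0.0, 0.0]]
ft_force: [-0.1, 0.3, -4.6]
opening: 0.0088
```

drive_tool --targets "0 0.002 0 0 0 0 0;0 0.004 0 0 0 0 0;0 0.006 0 0 0 0 0;0 0.008 0 0 0 0 0;0 0.01 0 0 0 0 0;0 0.01 0 0 0 0 0"

```text
clock: 16.65
tool_pos: [0.5123, -0.2419, 0.1523]
ee_rot: [[0.0, 0.972, -0.236], [-0.0, -0.236, -0.972], [-1.0, 0.0, 0.0]]
ft_force: [-0.5, -1.2, -3.7]
opening: 0.0089
```

```bash
python3 - <<'E'
from h import *
go([.5127,-.2419,.20],-13.6)
a=ctrl.snapshot("scene"); cv2.imwrite("pics/scene11.png",a)
crop(a,285,155,345,210,11,"pics/s11c.png")
E
```

```text
shift [-0.0477  0.0003 -0.0001] rot [-0.0005  0.0002 -0.0001] t 16.65 pos [ 0.5123 -0.2419  0.1523] F [-0.4931 -1.2305 -3.7255] open 0.008860384196167937
```

View pics/s11c.png

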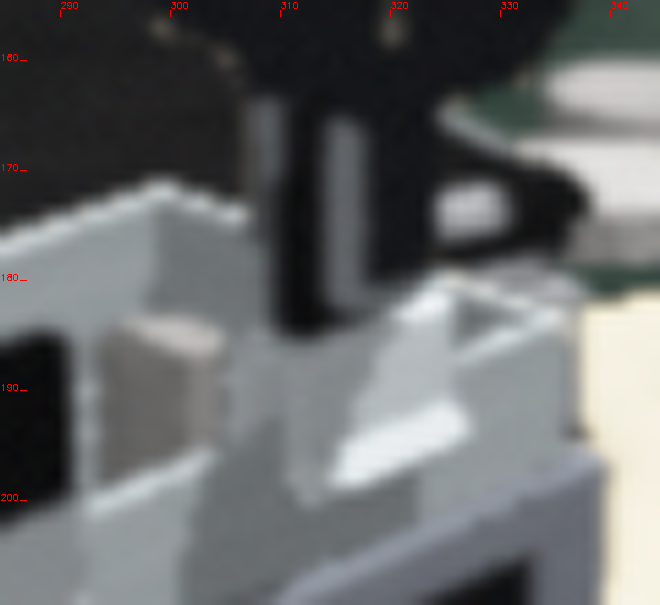

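The tongue (315–326, 188–199) now stands outside the front wall with the rim in the slot, no contact force. Lowering on, then creeping.

drive_tool --targets "0 0.003 0 0 0 0 0;0 0.006 0 0 0 0 0;0 0.009 0 0 0 0 0;0 0.0105 0 0 0 0 0;0 0.0115 0 0 0 0 0;0 0.0115 0 0 0 0 0"

```text
clock: 17.45
tool_pos: [0.5124, -0.242, 0.1409]
ee_rot: [[0.0, 0.972, -0.236], [-0.0, -0.236, -0.972], [-1.0, 0.0, 0.0]]
ft_force: [-0.6, -0.4, -3.0]
opening: 0.0087
```

drive_tool --targets "0 0.0007 0 0 0 0 0;0 0.0014 0 0 0 0 0;0 0.0014 0 0 0 0 0"

```text
clock: 17.82
tool_pos: [0.5123, -0.2419, 0.1395]
ee_rot: [[0.0, 0.972, -0.236], [-0.0, -0.236, -0.972], [-1.0, 0.0, 0.0]]
ft_force: [-0.2, 0.0, -4.3]
opening: 0.0093
```

drive_tool --targets "0 0.0005 0 0 0 0 0;0 0.001 0 0 0 0 0;0 0.001 0 0 0 0 0"

```text
clock: 18.2
tool_pos: [0.5124, -0.242, 0.139]
ee_rot: [[0.0, 0.972, -0.236], [-0.0, -0.236, -0.972], [-1.0, 0.001, 0.0]]
ft_force: [-3.1, 1.5, 7.3]
opening: 0.0089
```

drive_tool --targets "0.13 0 0 0 0 0 0;0.15 0 0 0 0 0 0;0.18 0 0 0 0 0 0;0.22 0 0 0 0 0 0;0.3 0 0 0 0 0 0;0.38 0 0 0 0 0 0;0.45 0 0 0 0 0 0;0.45 0 0 0 0 0 0;0.45 0 0 0 0 0 0" --force 20

```text
clock: 19.32
tool_pos: [0.5124, -0.242, 0.139]
ee_rot: [[0.0, 0.972, -0.236], [-0.001, -0.236, -0.972], [-1.0, 0.001, 0.0]]
ft_force: [-0.2, 0.6, -0.8]
opening: 0.0383
```

```bash
python3 - <<'E'
from h import *
go([.5127,-.2419,.20],-13.6)
a=ctrl.snapshot("scene"); cv2.imwrite("pics/scene12.png",a)
crop(a,285,145,345,210,9,"pics/s12c.png")
E
```

```text
shift [-0.061   0.0003 -0.0001] rot [-0.0005  0.0004 -0.0006] t 19.325 pos [ 0.5124 -0.242   0.139 ] F [-0.1701  0.6024 -0.7671] open 0.03831396956430064
```

View pics/s12c.png

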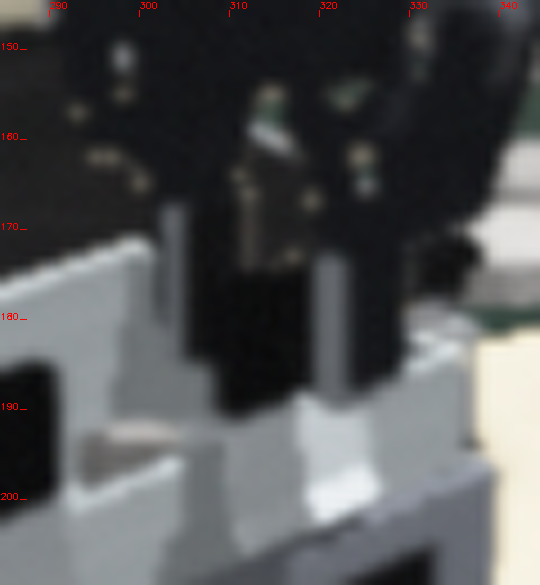

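Released; the basket hangs, force back to about zero, fingers either side of the grip. Rise straight and move away.

drive_tool --targets "0.45 -0.008 0 0 0 0 0;0.45 -0.025 0 0 0 0 0;0.45 -0.06 0 0 0 0 0;0.45 -0.11 0 0 0 0 0;0.45 -0.15 0 0 0 0 0;0.45 -0.15 -0.02 0.04 0 0 0;0.45 -0.15 -0.04 0.09 0 0 0;0.45 -0.15 -0.06 0.14 0 0 0;0.45 -0.15 -0.08 0.19 0 0 0;0.45 -0.15 -0.1 0.24 0 0 0;0.45 -0.15 -0.1 0.24 0 0 0;0.45 -0.15 -0.1 0.24 0 0 0"

```text
clock: 20.88
tool_pos: [0.359, -0.4511, 0.2894]
ee_rot: [[0.001, 0.972, -0.235], [-0.0, -0.235, -0.972], [-1.0, 0.001, -0.0]]
ft_force: [0.7, 0.3, 0.3]
opening: 0.0388
```

```bash
python3 - <<'E'
from h import *
go([.5127,-.2419,.20],-13.6)
for m in("scene","top"):
    a=ctrl.snapshot(m); cv2.imwrite(f"pics/{m}13.png",a)
    crop(a,*((220,140,400,300) if m=="scene" else (215,110,380,290)),4 if m=="scene" else 3.3,f"pics/{m}13c.png")
E
```

```text
shift [ 0.0895  0.1001 -0.2395] rot [-0.0001 -0.     -0.0011] t 20.875 pos [ 0.359  -0.4511  0.2894] F [0.6874 0.2836 0.3338] open 0.038828000929930086
```

View pics/scene13c.png

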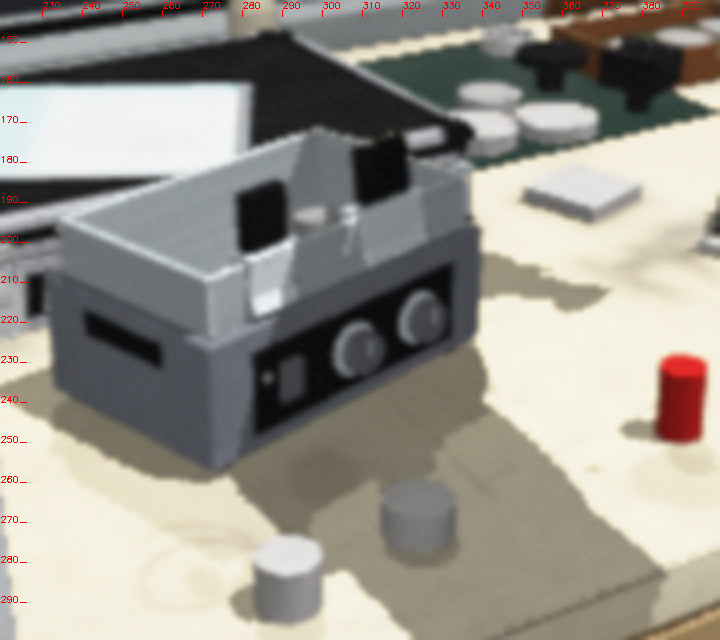

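View pics/top13c.png

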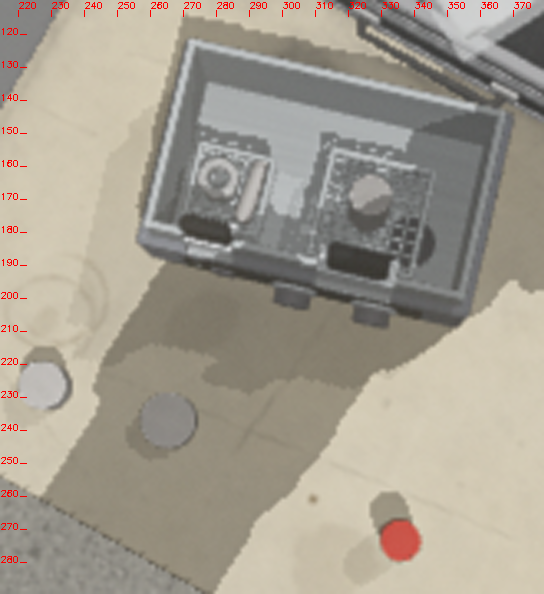

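```bash
python3 - <<'E'
from h import *
p,e=tri(("top",215+360/3.3-.5,110+260/3.3-.5),("scene",220+382/4-.5,140+143/4-.5));print("grip top",p,e)
p,e=tri(("top",215+370/3.3-.5,110+194/3.3-.5),("scene",220+312/4-.5,140+214/4-.5));print("sample top",p,e)
print(ctrl.get_obs()["clock"]);print(ctrl.job_done())
E
```

```text
grip top [ 0.5168 -0.2451  0.1373] 0.0007930159123687105
sample top [ 0.563  -0.2519  0.0862] 0.0016750597945740058
20.975
the job is handed in; nothing more can be done
None
```

The job is done and handed in at about 21 s of the 58 s allowed. I stood the tall grey sample in the empty wire basket on the bench. I then hung the basket on the cleaner's front rim, to the right of the narrow basket, and let go.

**Lowering:** The lip met the rim with the arm at 0.139 m, the height I had worked out. The force reading changed by about 11 N at contact and was near zero after release.

**Last pictures:**
- The tongue is outside the front wall and the sample stands upright in the basket.
- The narrow basket, the other two samples and the red look-alike appear where they were.
- From both cameras, the top of the grip measured z ≈ 0.137 m (0.140 m if hung level).
- The top of the sample measured z ≈ 0.086 m; it should be about 0.09 m.

**Disagreement:** Before hooking, the scene camera showed the rim about 0.9 pixel lower than the top camera's position for it. That could have meant about 3 mm sideways or 2 mm in height. I moved the target 0.5 mm outward and lowered in small steps watching the force, and the lip went on without touching anything until it met the rim.

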